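Hold the drawer front on while it is screwed

TASK

I am refitting the front of this kitchen drawer and need a third hand. Lift the white drawer front out of its stand, set it upright and square against the open end of the drawer box, handle outwards, its lower edge held about 5 mm clear of the worktop so that it does not drag, overhanging equally left and right, so that its back lies flat against the ends of both side walls, and press it there with a steady push of about 10 N (keep it between 6 and 15; never as much as 20, or the drawer gets shoved back on its mat). Finish while still holding and pressing it like that, so that I can drive the screws from inside, and leave the mugs, the glass, the tools and everything else where they stand.

Things in the scene. Friction and masses are not known exactly. Their poses are not given: they have to be found in the camera images.
- front_mid (a point): The loose drawer front, a white panel 296 mm wide (y), 160 high (z, up), 16 thick (x), 0.45 to 0.72 kg. Point: its centre, 80 mm above its lower edge; x points out of its plain back, the handle is on -x. Best pinched through its thickness, from above, mid top edge (upper 90 mm bare on both sides); it can swivel a little between the pads and so settle flat.
- front_handle (a point): Middle of the bar handle on the drawer front: steel, 168 mm long, 12 mm thick, level, 25 mm below the panel's centre, its axis 35 mm out from the handle face. Same axes as the front.
- stand: Fixed plywood stand in which the front starts upright, lower edge on its base board (100 x 300 x 12 mm). At each end, 96 to 140 mm from the middle, two cheeks with a 20 mm slot between them rise to 57 mm above the worktop: lift the front 50 mm or more to come clear. Origin: centre of the underside; y runs along the slot.
- drawer_mouth (a point): Point midway between the front ends of the drawer box's side walls, at worktop height; x points into the drawer (the way to press), y along the mouth, z up. The box is grey, 268 mm wide, 300 deep, with no front yet. The walls' end faces lie at x = 0, 13 mm wide, 10 to 126 mm above the worktop; the front's back goes against both. Held 5 mm clear of the worktop, the front covers the ends fully.
- mat: Soft dark foam mat, 10 mm thick, on which the drawer box stands; origin on the worktop under the middle of the box, 150 mm behind the mouth. It ends 45 mm behind the mouth, so the front comes down over bare worktop (if it drags on that, friction takes up part of the push). The first 90 mm behind the mouth are empty above the drawer's floor (34 mm up); then mugs, a glass and tins, up to 126 mm.
- drawer (a joint): How far the drawer box has been pushed back (along its x) on the soft foam mat, m: 0 untouched, about 4 mm for a push of 10 N (2500 N/m); it springs back when let go.
- left_end (a point): Centre of the front end face of the drawer's side wall on its +y side (13 mm wide, 116 mm high, 68 mm above the worktop). Moves with the drawer.
- right_end (a point): The same point of the side wall on its -y side, 255 mm from the other.
- mug_a: White mug with a grey band, upside down in the drawer, 72 mm across, 90 mm high, its centre about 130 mm behind the mouth; origin under its centre.
- mug_b: Brown mug, the same size, upside down in the same row.
- glass: Tumbler upside down in the same row, 68 mm across, 88 mm high; origin under its centre.
- driver: Cordless screwdriver lying in the grey fitter's tray (tray 190 x 280 x 30 mm), about 180 x 130 x 45 mm; origin at its underside.
- screws: Amber jar of screws in the tray, 48 mm across, 62 mm high; origin under its centre.
- jug: Steel milk jug, 84 mm across, 105 mm high, on the worktop; origin under its centre.
- tamper: Coffee tamper with wooden grip, 58 mm across, 94 mm high, on the worktop; origin under its centre.

How it is judged:
On the way:
1. the front is lifted clear up out of the stand, in the gripper (height (world z) of front_mid above 0.137 m and contact force between the fingers and front above 1 N), for 0.2 s.
At the end, for the whole second after the job is handed in: Held in the fingers, lower edge 1 to 11 mm above the worktop, back within 4 mm of the side walls' ends, centred within 6 mm, square and upright within 2 degrees, touching both walls (over 1 N each), pressed with 6 to 15 N in all, drawer still; other things moved under 20 mm (y of front_mid in the frame of drawer_mouth between -0.006 and 0.006 m and x of front_mid in the frame of drawer_mouth between -0.012 and -0.004 m and z of front_mid in the frame of drawer_mouth between 0.081 and 0.091 m and angle between the x axis of front_mid and the x axis of drawer_mouth, either way round below 0.035 rad and angle between the z axis of front_mid and the z axis of drawer_mouth, either way round below 0.035 rad and contact force between front and drawer between 6 and 15 N and contact force between front and drawer_c2 above 1 N and contact force between front and drawer_c3 above 1 N and contact force between the fingers and front above 2 N and velocity of joint drawer between -0.01 and 0.01 m/s and distance of each of mug_a, mug_b, glass, driver, screws, jug, tamper from where it was at the start of the episode below 0.02 m); the arm keeps its last pose, push and grip.
It fails at once if the drawer was pressed with 20 N or more: shoved over 8 mm back on its mat (value of joint drawer above 0.008 m).
It fails at once if a mug, glass, tool, the jug or the tamper was knocked (moved over 20 mm) (distance of any of mug_a, mug_b, glass, driver, screws, jug, tamper from where it was at the start of the episode above 0.02 m).
It also fails if it takes over 58 s, if anything falls off the work surface, if the arm or the gripper's body presses on something with over 40 N, if the wrist force passes 120 N, or if a joint passes its speed limit or range.

ROBOT

A 6-joint arm with a two-finger parallel gripper is mounted at the origin on the work surface. World frame = base frame: x ahead of the robot, y to its left, z up, the work surface at z = 0. Lengths are in m, angles in rad, forces in N, time in s.
With the tool pointing down it reaches from about 0.225 to 0.875 m from the base axis. Payload 3.4 kg.
Tool frame: the origin (TCP) lies at the very end of the fingers, on their centre line; the grasp point (between the pads) lies behind it (bot.tcp_to_grasp is the z of the grasp point in the tool frame, in m); z points along the fingers, y is the direction in which the jaws open and shut (so a half turn about z gives the same grasp; the last joint's range is limited). The gripper opens to 85 mm and grips with 20 to 120 N. Pads are 22 mm wide; open, the fingers measure 114 mm over their backs; the gripper's body (76 mm by 85 mm) begins 54 mm behind the grasp point. The pads swing forward as they close: fully open they stand 13 mm farther back than shut.
Start: joints at [1.01, 0.276, 1.505, -0, 1.361, -0.121], TCP at [0.245, 0.52, 0.231] pointing down, gripper open.
Joint ranges: [-2.89, 2.89], [-0.75, 2.08], [0.22, 2.7], [-1.18, 4.32], [0.11, 2.71], [-2.7, 2.7]. Speed limits (rad/s): [2.57, 2.57, 3.14, 3.14, 3.14, 3.14].

INTERFACE

Orientations are given as a unit quaternion [w, x, y, z].
In Python, from bench import bot gives the robot as it stands.
- The arm moves only by the shell command python3 -m inch 'ROWS' [OPENING]. ROWS is JSON, one flat list of numbers, 6 for each row, row after row: the shift along the world's x, y, z in mm, then the turn, a rotation vector about the world's x, y, z in degrees. In form: [tx, ty, tz, rx, ry, rz, tx, ty, tz, rx, ry, rz, ...]. A call has 1 to 20 rows; each row shifts and turns the commanded pose from where the row before left it; what a row does not reach is not made up. A row lasts 1/12 s, in which the tool goes at most 41.7 mm and 7.16 degrees, less where a joint would pass 70% of its speed; a pose out of reach is approached as far as the arm can. A call with a gripper value outside its range is refused whole. OPENING is the opening, from 0 (shut) to 1 (fully open), set as the call begins (- or left out, the last holds). The fingers move at their own pace and stop on an object; the grip force is fixed at half the most. Time passes only in rows, so rows that do not move let the fingers close. It gives the time, the measured TCP pose, the force and the opening at its end, in the units of the state.
- bot.read_state(): the state, without advancing time (a new reading comes with each control period).
- bot.camera(name): name is "scene" or "side" or "wrist"; returns (picture, depth): 420x560x3 uint8, red, green, blue; 420x560 float32, m along the optical axis (not along the pixel's ray), 0 where there is no reading.
- bot.camera_info(name): a dict with "mtx" (3x3 intrinsics, pixels), "R" (3x3) and "t" (3): a world point X has camera coordinates R X + t. Camera axes: x right, y down, z forward; pixel columns grow to the right and rows downward; lengths in m; the calibration is good to about 2 mm. A picture is of the moment at which its call begins: read the wrist's pose just before it. camera_info takes no time and is no camera call; for the wrist camera it gives the pose at the moment of the call.
- bot.finish_job(): hands the job in, once; it reports no verdict.
Trained networks look in the newest picture that a camera, given by its name, has taken for a name from the list of things; names that differ only in an ending like _2 or _b are one class to them, and where a whole thing is asked for, a point or a joint stands for the part that bears it (a point fixed in the world has none). Each returns a list of dicts, best first, with "confidence" (0 to 1); they miss things now and then, are a little off and sometimes report something else, mostly with a low value. They report only what shows in the picture. A call takes as long as a camera call.
- bot.cut_out(camera, query): "mask" (420x560 bool, what is visible of it) and "location" ([column, row] in pixels, amid what is visible of it).
The state is a dict: "time": time; "joints": joint angles; "qd": joint speeds; "effort": joint torques, N m; "position": TCP position; "ee_rot": TCP orientation; "wrist_force": force on the tool from outside, world axes, zero at the start; "ft_torque": the same for the moment, N m; "opening": finger opening in m.
Only numpy, scipy, OpenCV 4.12 (cv2) and the standard library are available. Lean on these libraries where they do the work, as an engineer would, in place of code of your own. Each camera call takes 0.05 s, during which the arm holds its last target. There are 200 camera calls.

## Working session

There is one attempt and no reset: what is moved stays moved. The work goes in short steps, Python scripts to look and compute and a shell command to move; the robot and the scene stay as the last step left them, time stands still between calls to the robot, and variables do not carry over. Pictures are saved under pics/ and viewed, about 8 in all and at most 12, crops included, and the job is handed in when it is done.

```bash
mkdir -p pics; ls
python3 - <<'E'
from bench import bot
import cv2,numpy as np
print(bot.read_state(), bot.tcp_to_grasp)
for n in ("scene","side"):
    p,d=bot.camera(n); np.savez(f"{n}0.npz",p=p,d=d,**bot.camera_info(n))
    cv2.imwrite(f"pics/{n}0.png",p[:,:,::-1])
E
```

```text
pics
{'time': 0.0, 'joints': array([ 1.01003193e+00,  2.76578778e-01,  1.50614364e+00, -6.69885824e-06,
        1.36067260e+00, -1.21011740e-01]), 'qd': array([ 0.00142265, -0.00090632, -0.00019293,  0.00065228,  0.00149072,
        0.00047878]), 'effort': array([-2.11427810e-03, -4.16764212e+01, -2.45805341e+01, -6.07610968e-05,
        1.11930905e-02, -2.03938242e-05]), 'position': array([0.2445179 , 0.51983791, 0.23044476]), 'ee_rot': array([-2.98198879e-04,  2.18108156e-01,  9.75924188e-01, -8.50417338e-04]), 'wrist_force': array([0.42243034, 0.47224799, 0.66403582]), 'ft_torque': array([-0.01486735,  0.07414171, -0.03487811]), 'opening': 0.08518237196182694} -0.0187
```

View pics/scene0.png

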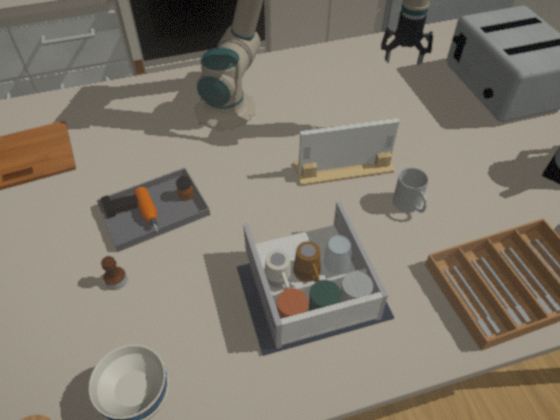

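View pics/side0.png

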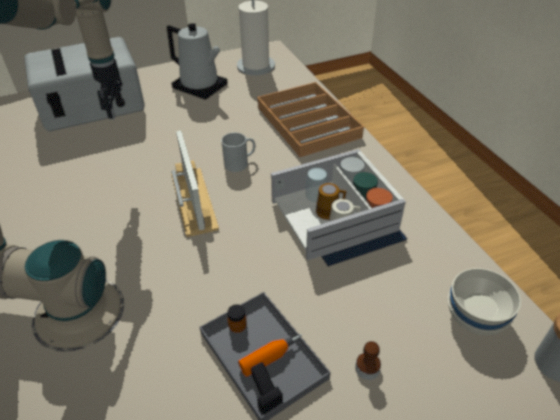

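The scene view shows the white front in its stand at (348,150), with its back towards this camera. The drawer, at (315,275), has its mouth towards the robot and is slightly turned. The jug stands at (410,190). In the side view the front is at (190,180) and the drawer at (338,200). Next I fit the geometry from depth.

```bash
cat > h.py <<'E'
import numpy as np,cv2
from bench import bot
def cloud(d,i):
    v,u=np.indices(d.shape); K=i["mtx"]
    c=np.dstack([(u-K[0,2])/K[0,0]*d,(v-K[1,2])/K[1,1]*d,d])
    P=(c-np.asarray(i["t"]).ravel())@np.asarray(i["R"])
    P[d<=0]=np.nan
    return P
E
python3 - <<'E'
from h import *
out={}
for n in ("scene","side"):
    p,d=bot.camera(n); P=cloud(d,bot.camera_info(n))
    for q in ("front_mid","stand","left_end","jug","mug_a"):
        r=bot.cut_out(n,q)
        for k in r[:2]:
            m=k["mask"]; X=P[m]; X=X[~np.isnan(X[:,0])]
            print(n,q,round(k["confidence"],2),k["location"],m.sum(),np.percentile(X,[2,50,98],axis=0).round(3).tolist() if len(X) else None)
        if r: out[n+q]=P[r[0]["mask"]]
    out[n+"all"]=P
    print(n,"table",np.nanmedian(P[...,2]))
np.savez("c0.npz",**out)
E
```

```text
scene front_mid 0.58 [347.4, 144.2] 3707 [[0.381, 0.148, 0.017], [0.401, 0.287, 0.11], [0.417, 0.43, 0.174]]
scene stand 0.94 [341.4, 166.9] 1537 [[0.369, 0.142, 0.002], [0.425, 0.273, 0.013], [0.455, 0.423, 0.059]]
scene left_end 0.6 [320.3, 291.8] 9555 [[0.627, -0.089, 0.026], [0.859, 0.043, 0.105], [0.918, 0.175, 0.128]]
scene jug 0.97 [407.7, 192.5] 1248 [[0.541, 0.375, 0.007], [0.596, 0.415, 0.066], [0.654, 0.456, 0.106]]
scene mug_a 0.95 [276.2, 269.3] 917 [[0.723, -0.064, 0.04], [0.767, -0.037, 0.112], [0.803, -0.006, 0.128]]
scene mug_a 0.56 [309.0, 261.2] 889 [[0.721, 0.012, 0.043], [0.764, 0.039, 0.107], [0.8, 0.069, 0.128]]
scene table 0.0008936135603987887
side front_mid 0.64 [188.0, 183.0] 879 [[0.345, 0.143, 0.029], [0.383, 0.24, 0.131], [0.409, 0.425, 0.174]]
side front_mid 0.47 [350.1, 218.0] 9481 [[0.621, -0.122, 0.002], [0.779, -0.012, 0.076], [0.913, 0.175, 0.127]]
side stand 0.89 [195.1, 211.6] 1292 [[0.338, 0.14, 0.004], [0.387, 0.216, 0.013], [0.446, 0.408, 0.059]]
side left_end 0.56 [344.6, 194.9] 8181 [[0.62, -0.09, 0.017], [0.777, 0.017, 0.088], [0.91, 0.173, 0.127]]
side jug 0.81 [231.6, 151.8] 890 [[0.54, 0.372, 0.003], [0.578, 0.39, 0.066], [0.631, 0.46, 0.104]]
side mug_a 0.87 [342.1, 208.5] 422 [[0.715, -0.064, 0.077], [0.741, -0.038, 0.122], [0.806, -0.003, 0.128]]
side mug_a 0.77 [327.4, 199.1] 702 [[0.709, 0.012, 0.033], [0.731, 0.033, 0.102], [0.819, 0.106, 0.128]]
side table -0.00027617490135877436
```

Run:
```python
from h import *
c=np.load("c0.npz")
F=c["scenefront_mid"]; F=F[(F[:,2]>.07)&(F[:,2]<.165)]
for _ in range(4):
    m=F.mean(0); n=np.linalg.svd(F-m)[2][2]; r=(F-m)@n; F=F[abs(r)<max(2*r.std(),.002)]
n*=np.sign(n[0]); print("back normal",n,"std",r.std(),"yaw",np.degrees(np.arctan2(n[1],n[0])),"tilt",np.degrees(np.arcsin(n[2])))
nh=np.r_[n[:2],0]/np.linalg.norm(n[:2]); t=np.r_[-nh[1],nh[0],0]
A=c["sceneall"].reshape(-1,3); A=A[~np.isnan(A[:,0])]
S=A[(abs((A-m)@n)<.006)&(A[:,2]>.07)&(A[:,2]<.16)&(abs((A-m)@t)<.2)]
e=(S-m)@t; lo,hi=np.percentile(e,[.3,99.7]); print("width",hi-lo)
off=np.mean((F-m)@n)
mid=m+t*(lo+hi)/2; mid=mid-n*.008; print("front centre xy",mid[:2],"at z",mid[2])
T=A[(abs((A-m)@n)<.03)&(A[:,2]>.16)&(abs((A-m)@t)<.16)]; print("top z",np.percentile(T[:,2],[50,90,98]))
for nm in("scene","side"):
    P=c[nm+"all"].reshape(-1,3); P=P[~np.isnan(P[:,0])]
    R=P[(P[:,2]>.121)&(P[:,2]<.132)&(P[:,0]>.55)&(P[:,0]<.97)&(abs(P[:,1]-.04)<.2)]
    # drawer yaw: iterate with minAreaRect
    rect=cv2.minAreaRect(R[:,:2].astype(np.float32)); print(nm,"rim",len(R),rect,"z",np.median(R[:,2]))
    np.save(nm+"rim.npy",R)
    im=np.zeros((420,420),np.uint8)
    q=((R[:,:2]-[.55,-.17])*1000).astype(int); ok=(q>=0).all(1)&(q<420).all(1); im[q[ok,0],q[ok,1]]=255
    cv2.imwrite(f"rim_{nm}.png",im)
a,b=[cv2.imread(f"rim_{n}.png") for n in("scene","side")]
cv2.imwrite("pics/rim.png",cv2.resize(np.hstack([a,b]),(800,400),interpolation=cv2.INTER_AREA))
```

```text
back normal [ 0.99475426 -0.10222214  0.00382143] std 0.0019354881488413609 yaw -5.867188819276491 tilt 0.21895226393562445
width 0.2942773129869306
front centre xy [0.39411188 0.29256103] at z 0.11898738929413764
top z [0.17024504 0.17390584 0.17597877]
scene rim 3373 ((0.76670241355896, 0.04597587138414383), (0.26893407106399536, 0.30485329031944275), 89.64749908447266) z 0.12457729414851498
side rim 1842 ((0.7668899297714233, 0.04542939364910126), (0.2743161618709564, 0.3025853633880615), 89.60092163085938) z 0.1243976769818336
```

View pics/rim.png

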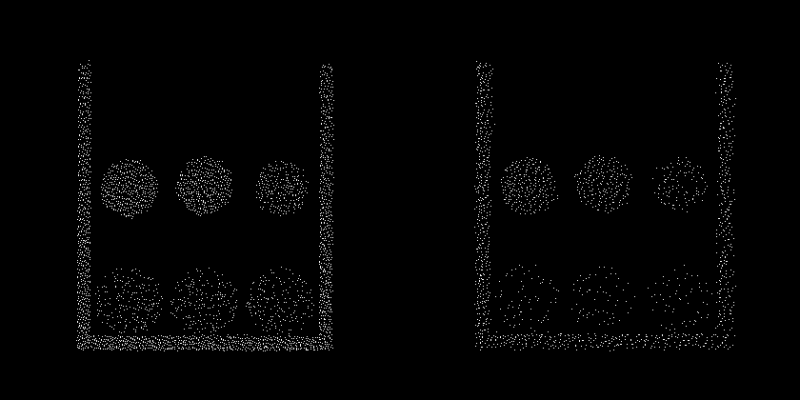

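The rim map shows both side walls, with clear ends near row 62, and the mug row 90 mm or more behind. Now I fit the drawer pose properly.

Run:
```python
from h import *
from scipy.optimize import minimize
for nm in("scene","side","both"):
    R=np.vstack([np.load(f"{k}rim.npy") for k in(("scene","side") if nm=="both" else (nm,))])[:,:2]
    def res(p):
        c,s=np.cos(p[2]),np.sin(p[2]); d=R-p[:2]; x=d@[c,s]; y=d@[-s,c]; return x,y
    p=np.array([.617,.046,0.])
    def cost(p):
        x,y=res(p); k=(x>-.0)&(x<.28)&(abs(abs(y)-.1275)<.012)
        return np.mean(np.minimum(abs(abs(y[(x>0)&(x<.28)])-.1275),.012)**2)
    f=lambda q: cost([p[0],q[0],q[1]])
    o=minimize(f,[p[1],0.006],method="Nelder-Mead",options=dict(xatol=1e-5,fatol=1e-12,initial_simplex=[[.046,0],[.05,0],[.046,.02]])).x
    p=np.array([p[0],*o]); x,y=res(p); 
    l,r=[np.sort(x[abs(y-s*.1275)<.009]) for s in(1,-1)]
    b=np.sort(x[(abs(y)<.11)&(x>.27)])
    print(nm,"y0,yaw deg",o[0],np.degrees(o[1]),"ends L",l[[0,3,6]],"R",r[[0,3,6]],"back",np.percentile(b,[50,98,99.5]),"sd",np.sqrt(f(o)))
    # density-based end: count per 2mm
    print([np.histogram(q,bins=np.arange(-.008,.012,.002))[0].tolist() for q in(l,r)])
```

```text
scene y0,yaw deg 0.046294720099934794 -0.3639213771611716 ends L [0.00013728 0.00262441 0.00313753] R [-0.00270059  0.00178184  0.00491058] back [0.29271646 0.30084305 0.30134267] sd 0.009534485281226758
[[0, 0, 0, 0, 3, 5, 2, 4, 1], [0, 0, 1, 0, 3, 2, 3, 3, 2]]
side y0,yaw deg 0.04527553499816627 -0.3791564376145103 ends L [-0.00127145  0.00103085  0.00308142] R [-0.0014542   0.00051628  0.00277221] back [0.28997823 0.30016613 0.30102079] sd 0.009114660384839619
[[0, 0, 0, 2, 4, 2, 1, 3, 2], [0, 0, 0, 1, 4, 4, 5, 1, 2]]
both y0,yaw deg 0.04589664466536283 -0.3772858774168987 ends L [-0.00093106  0.00041086  0.00159493] R [-2.67455781e-03  5.44766420e-05  1.36184366e-03] back [0.29180503 0.30075673 0.30123413] sd 0.009389206735029219
[[0, 0, 0, 1, 7, 7, 3, 7, 3], [0, 0, 1, 1, 7, 6, 8, 5, 4]]
```

Fits so far:
- **Front:** centre at (0.394, 0.293), yaw -5.9°.
- **Drawer mouth:** (0.617, 0.046), yaw -0.4°.

I move above the front and align the jaws: tool y goes from 64.8° to -5.9°, a turn of -70.7°.

```bash
python3 -m inch '[12,-17,0,0,0,-5,12,-17,0,0,0,-5,12,-17,0,0,0,-5,12,-17,0,0,0,-5,12,-17,0,0,0,-5,12,-17,0,0,0,-5,12,-17,0,0,0,-5,12,-17,0,0,0,-5,12,-17,0,0,0,-5,12,-17,0,0,0,-5,12,-17,0,0,0,-5,12,-17,0,0,0,-5,5.5,-23,0,0,0,-5,0,0,0,0,0,-5.7,0,0,0,0,0,0,0,0,0,0,0,0]'
python3 - <<'E'
from h import *
s=bot.read_state(); i=bot.camera_info("wrist"); p,d=bot.camera("wrist"); print(s["position"],s["ee_rot"],s["joints"],s["wrist_force"])
cv2.imwrite("pics/w1.png",p[:,:,::-1])
P=cloud(d,i); A=P.reshape(-1,3); A=A[~np.isnan(A[:,0])]
T=A[(A[:,2]>.16)&(A[:,2]<.185)&(np.hypot(A[:,0]-.394,A[:,1]-.29)<.2)]
print(len(T),np.median(T[:,2]))
if len(T)>50:
    print(cv2.minAreaRect(T[:,:2].astype(np.float32)), T[:,:2].mean(0))
    m=T.mean(0);v=np.linalg.svd((T-m)[:,:2],full_matrices=False)[2][0]; print(v)
E
```

```text
time: 2.03
position: [0.3945, 0.2933, 0.2315]
ee_rot: [-0.0, 0.742, 0.67, 0.0]
wrist_force: [-0.0, 0.7, 0.0]
opening: 0.0855
[0.39445827 0.29331638 0.23147288] [-1.10566125e-04  7.41951303e-01  6.70453703e-01  2.91580639e-04] [4.97467981e-01 1.49359462e-01 1.67350450e+00 3.63587738e-04
 1.31821389e+00 5.98533213e-01] [-0.01053722  0.69064056  0.0452893 ]
10109 0.17195541323538507
((0.39579522609710693, 0.3035047948360443), (0.22551217675209045, 0.016027983278036118), 84.08644104003906) [0.39747591 0.31991188]
[-0.10284537 -0.99469736]
```

View pics/w1.png

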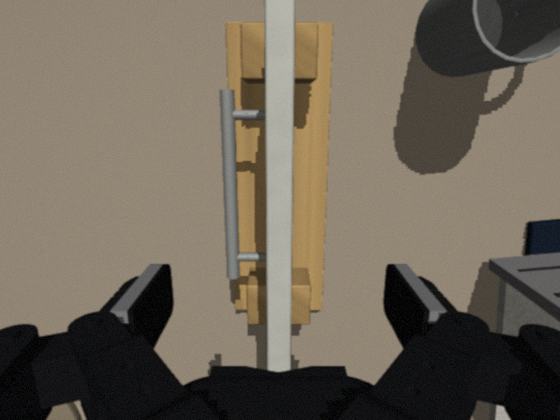

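The wrist view confirms the panel's top edge runs vertically at column 280, midway between the pads, with the bar handle at left (column 230). I descend 120 mm and close, putting the grasp about 42 mm below the top edge.

```bash
python3 - <<'E'
from h import *
i=bot.camera_info("wrist"); p,d=bot.camera("wrist"); P=cloud(d,i); A=P.reshape(-1,3); A=A[~np.isnan(A[:,0])]
t=np.array([.1028,.9947]); n=np.array([.9947,-.1028]); o=np.array([.3945,.2926])
a=(A[:,:2]-o)@t; b=(A[:,:2]-o)@n
k=(b<-.03)&(b>-.055)&(A[:,2]>.06)&(A[:,2]<.08)&(abs(a)<.13); print("bar",k.sum(),np.percentile(a[k],[1,99]),np.median(b[k]),np.percentile(A[k,2],95))
k=(abs(b)<.045)&(abs(b)>.02)&(A[:,2]>.008)&(A[:,2]<.016)&(abs(a)<.18); print("stand",k.sum(),np.percentile(a[k],[.5,99.5]))
E
python3 -m inch '[0,0,-20,0,0,0,0,0,-20,0,0,0,0,0,-20,0,0,0,0,0,-20,0,0,0,0,0,-20,0,0,0,0,0,-12,0,0,0,0,0,-8,0,0,0,0,0,0,0,0,0]'
```

```text
bar 2724 [-0.07956837  0.08502229] -0.04188044129752649 0.07371358598612267
stand 10071 [-0.14603512  0.14669614]
time: 2.8
position: [0.3931, 0.2933, 0.1098]
ee_rot: [-0.0, 0.742, 0.67, -0.002]
wrist_force: [0.0, -0.0, 0.2]
opening: 0.0855
```

```bash
python3 -m inch '[0,0,0,0,0,0,0,0,0,0,0,0,0,0,0,0,0,0,0,0,0,0,0,0,0,0,0,0,0,0,0,0,0,0,0,0,0,0,0,0,0,0,0,0,0,0,0,0,0,0,0,0,0,0,0,0,0,0,0,0,0,0,0,0,0,0,0,0,0,0,0,0]' 0
python3 -m inch '[0,0,5,0,0,0,0,0,10,0,0,0,0,0,10,0,0,0,0,0,10,0,0,0,0,0,10,0,0,0,0,0,10,0,0,0,0,0,10,0,0,0,0,0,10,0,0,0,0,0,5,0,0,0,0,0,0,0,0,0,0,0,0,0,0,0]'
python3 - <<'E'
from h import *
s=bot.read_state(); p,d=bot.camera("side"); print(s["joints"],s["position"],s["wrist_force"],s["ft_torque"])
cv2.imwrite("pics/s2.png",p[:,:,::-1])
E
```

```text
time: 3.8
position: [0.3949, 0.2935, 0.1119]
ee_rot: [0.0, 0.743, 0.67, 0.001]
wrist_force: [0.7, -1.0, 6.6]
opening: 0.0154
time: 4.72
position: [0.3943, 0.2933, 0.1915]
ee_rot: [0.0, 0.743, 0.67, 0.0]
wrist_force: [-0.5, -0.4, -6.8]
opening: 0.0155
[ 4.97911291e-01  1.77530332e-01  1.74172824e+00 -3.79727478e-05
  1.22189263e+00  6.00834997e-01] [0.39432063 0.29332625 0.19154724] [-0.51449919 -0.36846131 -6.78551648] [-0.03897392 -0.02216527 -0.02741788]
```

View pics/s2.png

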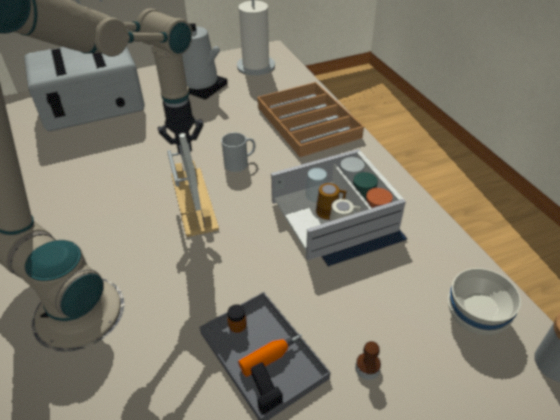

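Lifted and clear, about 6.8 N of weight held. To avoid the jug I move sideways first, then forward to short of the mouth.

```bash
python3 -m inch '[0,-5,0,0,0,0,0,-15,0,0,0,0,0,-18,0,0,0,0.5,0,-18,0,0,0,0.5,0,-18,0,0,0,0.5,0,-18,0,0,0,0.5,0,-18,0,0,0,0.5,0,-18,0,0,0,0.5,0,-18,0,0,0,0.5,0,-18,0,0,0,0.5,0,-18,0,0,0,0.5,0,-18,0,0,0,0.5,0,-18,0,0,0,0.5,0,-18,0,0,0,0,0,-8,0,0,0,0,0,-3,0,0,0,0,0,0,0,0,0,0,0,0,0,0,0,0]'
python3 -m inch '[5,0,0,0,0,0,15,0,0,0,0,0,20,0,0,0,0,0.5,20,0,0,0,0,0,20,0,0,0,0,0,20,0,0,0,0,0,20,0,0,0,0,0,15,0,0,0,0,0,5,0,-15,0,0,0,0,0,-20,0,0,0,0,0,-20,0,0,0,0,0,-20,0,0,0,0,0,-7,0,0,0,0,0,-4,0,0,0,0,0,0,0,0,0,0,0,0,0,0,0]'
python3 - <<'E'
from h import *
s=bot.read_state(); print(s["joints"],s["position"],s["ee_rot"],s["wrist_force"],s["ft_torque"])
ims=[]
for n in("scene","side"):
    i=bot.camera_info(n);p,d=bot.camera(n); P=cloud(d,i); A=P.reshape(-1,3);A=A[~np.isnan(A[:,0])]; np.save(n+"3.npy",A)
    ims.append(p[100:400,150:430,::-1])
cv2.imwrite("pics/a3.png",np.hstack(ims))
x,y=s["position"][:2]
A=np.load("scene3.npy")
F=A[(abs(A[:,0]-x-.008)<.012)&(abs(A[:,1]-y)<.16)&(A[:,2]>.06)&(A[:,2]<.158)&((abs(A[:,1]-y)>.03))]
for _ in range(4):
    m=F.mean(0); n=np.linalg.svd(F-m,full_matrices=False)[2][2]; r=(F-m)@n; F=F[abs(r)<max(2*r.std(),.002)]
n*=np.sign(n[0]);print(len(F),"yaw",np.degrees(np.arctan2(n[1],n[0])),"tilt",np.degrees(np.arcsin(n[2])),r.std(),"back x at y",m, "y ext",np.percentile(F[:,1],[.3,99.7]))
for nm in("scene","side"):
    A=np.load(nm+"3.npy"); T=A[(A[:,0]>x-.015)&(A[:,0]<x+.015)&(abs(A[:,1]-y)<.17)&(abs(A[:,1]-y)>.06)&(A[:,2]>.14)]
    for lo,hi in((-.16,-.06),(.06,.16)):
        q=T[(T[:,1]-y>lo)&(T[:,1]-y<hi)]; print(nm,len(q),"top z",np.percentile(q[:,2],[50,95]) if len(q) else 0, "y",np.percentile(q[:,1],[.5,99.5]) if len(q) else 0)
E
```

```text
time: 6.27
position: [0.3942, 0.0469, 0.1912]
ee_rot: [-0.0, 0.71, 0.705, 0.0]
wrist_force: [0.5, 0.5, -5.8]
opening: 0.0148
time: 7.6
position: [0.5354, 0.0466, 0.1061]
ee_rot: [0.001, 0.706, 0.708, 0.001]
wrist_force: [-0.1, -0.6, -7.4]
opening: 0.0153
[-4.26662000e-02  3.20613041e-01  1.77658100e+00  1.26701565e-04
  1.04250522e+00 -4.49915042e-02] [0.53536224 0.0466474  0.10611955] [6.61125346e-04 7.06306436e-01 7.07905587e-01 6.79810634e-04] [-0.11571016 -0.58073754 -7.41958779] [ 0.02377473 -0.04096248 -0.0065545 ]
1717 yaw 0.13987407598728294 tilt 0.20257988214797246 0.0014390016940651988 back x at y [0.54269803 0.04325265 0.11071381] y ext [-0.10091294  0.19269717]
scene 447 top z [0.16386738 0.49249608] y [-0.10126516 -0.01370937]
scene 335 top z [0.16155066 0.16904744] y [0.10698546 0.19333816]
side 541 top z [0.44401069 0.49453992] y [-0.10305    -0.01357177]
side 66 top z [0.16197097 0.16742462] y [0.1468412  0.19524308]
```

View pics/a3.png

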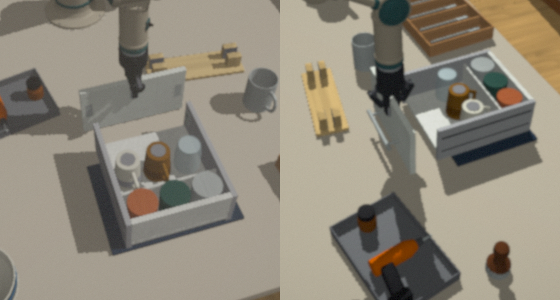

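The scene crop shows the front upright before the mouth; its y extents of -0.101 to 0.193 centre it on the drawer to within about 0.5 mm. I turn it -0.5°, lower it 1 mm, and close most of the 73 mm gap.

```bash
python3 -m inch '[3,0,-1,0,0,-0.5,8,0,0,0,0,0,10,0,0,0,0,0,10,0,0,0,0,0,10,0,0,0,0,0,10,0,0,0,0,0,8,0,0,0,0,0,4,0,0,0,0,0,2,0,0,0,0,0,0,0,0,0,0,0,0,0,0,0,0,0,0,0,0,0,0,0]'
python3 -m inch '[1,0,0,0,0,0,1,0,0,0,0,0,1,0,0,0,0,0,0,0,0,0,0,0,0,0,0,0,0,0]'
python3 - <<'E'
from bench import bot
s=bot.read_state();print(s["position"],s["ee_rot"],s["wrist_force"],s["ft_torque"])
E
```

```text
time: 8.7
position: [0.5986, 0.0463, 0.1042]
ee_rot: [-0.0, 0.71, 0.705, -0.0]
wrist_force: [-0.8, 0.3, -5.9]
opening: 0.0152
time: 9.12
position: [0.6024, 0.0463, 0.1044]
ee_rot: [0.0, 0.71, 0.705, 0.0]
wrist_force: [-0.4, -0.3, -6.1]
opening: 0.0151
[0.60237186 0.04632049 0.10440327] [7.98653785e-05 7.09548687e-01 7.04656406e-01 5.83145851e-05] [-0.39965411 -0.27031981 -6.09242512] [-0.02166752 -0.04842117  0.025437  ]
```

```bash
for k in 1 2; do python3 -m inch '[1,0,0,0,0,0,1,0,0,0,0,0,1,0,0,0,0,0,0,0,0,0,0,0,0,0,0,0,0,0]'; done
```

```text
time: 9.53
position: [0.6054, 0.0463, 0.1043]
ee_rot: [0.0, 0.71, 0.705, 0.0]
wrist_force: [-0.5, 0.5, -6.6]
opening: 0.0156
time: 9.95
position: [0.6084, 0.0463, 0.1043]
ee_rot: [0.0, 0.71, 0.705, 0.0]
wrist_force: [0.9, -0.1, -6.2]
opening: 0.015
```

```bash
for k in 1 2; do python3 -m inch '[1,0,0,0,0,0,0,0,0,0,0,0,0,0,0,0,0,0]'; done
```

```text
time: 10.2
position: [0.6091, 0.0463, 0.1043]
ee_rot: [-0.0, 0.71, 0.705, -0.0]
wrist_force: [-0.5, 0.2, -6.3]
opening: 0.0154
time: 10.45
position: [0.6097, 0.0463, 0.1042]
ee_rot: [-0.0, 0.709, 0.705, -0.0]
wrist_force: [-2.6, -0.4, -5.1]
opening: 0.0156
```

```bash
python3 -m inch '[1,0,0,0,0,0,0,0,0,0,0,0,0,0,0,0,0,0]'
```

```text
time: 10.7
position: [0.6105, 0.0463, 0.1042]
ee_rot: [-0.001, 0.709, 0.705, -0.001]
wrist_force: [-4.2, 0.2, -4.9]
opening: 0.0154
```

Contact at TCP x ≈ 0.609, as predicted. Pressing on.

```bash
for k in 1 2 3; do python3 -m inch '[1,0,0,0,0,0,0,0,0,0,0,0,0,0,0,0,0,0]'; done
python3 - <<'E'
from bench import bot
import numpy as np
L=[]
for k in range(4): bot.camera("wrist"); s=bot.read_state(); L.append(np.r_[s["wrist_force"],s["ft_torque"]])
print(np.mean(L,0),s["position"],s["ee_rot"])
E
```

```text
time: 10.95
position: [0.6111, 0.0463, 0.1042]
ee_rot: [-0.001, 0.709, 0.705, -0.001]
wrist_force: [-4.6, -0.9, -4.1]
opening: 0.0154
time: 11.2
position: [0.6115, 0.0464, 0.1041]
ee_rot: [-0.001, 0.709, 0.705, -0.001]
wrist_force: [-6.6, -0.6, -3.0]
opening: 0.0156
time: 11.45
position: [0.612, 0.0463, 0.1041]
ee_rot: [-0.002, 0.709, 0.705, -0.002]
wrist_force: [-7.5, 0.9, -2.8]
opening: 0.0153
[-7.51243227 -0.83523844 -2.73149996 -0.02433293  1.10420238  0.20305437] [0.61191989 0.04631036 0.10408058] [-0.00168633  0.70949067  0.7047106  -0.00176676]
```

```bash
python3 -m inch '[1,0,0,0,0,0.2,0,0,0,0,0,0,1,0,0,0,0,0,0,0,0,0,0,0,0,0,0,0,0,0,0,0,0,0,0,0]'
python3 - <<'E'
from h import *
L=[]
for k in range(4): bot.camera("wrist"); s=bot.read_state(); L.append(np.r_[s["wrist_force"],s["ft_torque"]])
print(np.mean(L,0).round(3),s["position"],s["ee_rot"])
x,y=s["position"][:2]
ims=[]; C=[]
for n in("scene","side"):
    i=bot.camera_info(n);p,d=bot.camera(n); P=cloud(d,i); A=P.reshape(-1,3);A=A[~np.isnan(A[:,0])]; np.save(n+"4.npy",A)
    ims.append(cv2.resize(p[130:330,200:400,::-1],(400,400)))
cv2.imwrite("pics/a4.png",np.hstack(ims))
A=np.load("scene4.npy")
F=A[(abs(A[:,0]-x-.008)<.01)&(abs(A[:,1]-y)<.15)&(A[:,2]>.045)&(A[:,2]<.16)&(abs(A[:,1]-y)>.03)]
F=F[(abs(F[:,1]-y)<.115)|(F[:,2]>.135)]
for _ in range(4):
    m=F.mean(0); n=np.linalg.svd(F-m,full_matrices=False)[2][2]; r=(F-m)@n; F=F[abs(r)<max(2*r.std(),.002)]
n*=np.sign(n[0]);print(len(F),"yaw",np.degrees(np.arctan2(n[1],n[0])),"tilt",np.degrees(np.arcsin(n[2])),r.std(),m,"z range",F[:,2].min(),F[:,2].max())
for nm in("scene","side"):
    A=np.load(nm+"4.npy"); T=A[(A[:,0]>x-.012)&(A[:,0]<x+.012)&(abs(A[:,1]-y)<.17)&(A[:,2]>.14)&(A[:,2]<.175)&(abs(A[:,1]-y)>.07)]
    print(nm,"y ext",np.percentile(T[:,1],[.5,99.5]),"top",[np.percentile(T[np.sign(T[:,1]-y)==g][:,2],97) for g in(-1,1)])
R=np.vstack([np.load(k+"4.npy") for k in("scene","side")]); R=R[(R[:,2]>.119)&(R[:,2]<.13)&(R[:,0]>x+.03)&(R[:,0]<.90)]
o=np.array([.0459,-.0065])
for _ in range(5):
    yy=R[:,1]-o[0]-o[1]*(R[:,0]-.617); k=abs(abs(yy)-.1275)<.008
    G=np.c_[np.ones(k.sum()),R[k,0]-.617]; o=np.linalg.lstsq(G,R[k,1]-np.sign(yy[k])*.1275,rcond=None)[0]
print("drawer y0, yaw",o[0],np.degrees(o[1]))
E
```

```text
time: 12.15
position: [0.6128, 0.0463, 0.104]
ee_rot: [-0.003, 0.708, 0.706, -0.003]
wrist_force: [-10.8, -0.5, -0.7]
opening: 0.0152
[-9.615 -0.285 -1.032 -0.098  1.431 -0.015] [0.61276814 0.04631113 0.10397819] [-0.00256983  0.70849417  0.70570732 -0.00256547]
1612 yaw -0.2717188171710544 tilt -0.39809559304861786 0.001288497612249461 [0.6200235  0.04225976 0.10849135] z range 0.04500194830749773 0.15988791869990152
scene y ext [-0.10151932  0.19256603] top [np.float64(0.16651158222415452), np.float64(0.16692593711003326)]
side y ext [-0.10367851  0.19307989] top [np.float64(0.16660795475210458), np.float64(0.1659401253699163)]
drawer y0, yaw 0.045178948568321164 -0.24324019758646978
```

View pics/a4.png

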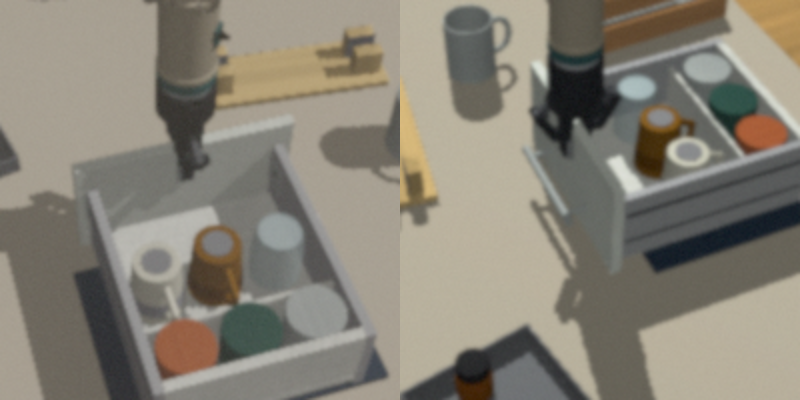

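The front is flat and square: panel yaw -0.27° against the drawer's -0.24°, tilt 0.4°, centred within about 1 mm. The push is 9.6 N with almost no yaw moment. One short hold to confirm it is steady, then I hand in.

```bash
python3 -m inch '[0,0,0,0,0,0,0,0,0,0,0,0,0,0,0,0,0,0,0,0,0,0,0,0,0,0,0,0,0,0,0,0,0,0,0,0,0,0,0,0,0,0,0,0,0,0,0,0,0,0,0,0,0,0]'
python3 - <<'E'
from bench import bot
import numpy as np
L=[]
for k in range(6): bot.camera("wrist"); s=bot.read_state(); L.append(np.r_[s["wrist_force"],s["ft_torque"]])
f=np.mean(L,0); print(f.round(3),s["position"],s["time"])
if 7.5<-f[0]<12: print("finish",bot.finish_job())
E
```

```text
time: 13.2
position: [0.6128, 0.0463, 0.104]
ee_rot: [-0.003, 0.708, 0.706, -0.003]
wrist_force: [-9.8, -0.5, -1.1]
opening: 0.0151
[-9.448 -0.457 -1.507 -0.063  1.401 -0.036] [0.61276869 0.04633487 0.10398258] 13.5
the job is handed in; nothing more can be done
finish None
```

I lifted the drawer front out of its stand and carried it round clear of the jug. It is now held against the drawer mouth, handle outwards, and I handed the job in at 13.5 s with the arm still gripping and pressing. No verdict was reported.

Last checks:
- **Push:** 9.4 to 9.6 N and steady. The box has moved back about 3.8 mm, which fits 2500 N/m.
- **Both walls:** the yaw moment on the wrist is close to zero (−0.04 N m), so the load is shared about evenly.
- **Square and upright:** panel yaw is −0.27° against the drawer's −0.24°, and the panel leans about 0.4°.
- **Centring:** within about 1 mm.
- **Height:** the lower edge is about 4 to 6.5 mm clear. The cameras gave the higher figure and the arm's position the lower one.
- **Other things:** the last pictures show nothing disturbed, but I did not measure each item's position again.

One reading was unexpected. While pressing, the vertical load on the wrist dropped from about 6.3 N to between 1 and 1.5 N. I think friction on the wall ends is carrying about 5 N of the panel's weight. If so, the total contact force is about 11 N, still within your limits.

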